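Slide the module carrier into its locating notches and latch it

TASK

Push the carrier board with the power module along its rails, towards the end where the swing latch is, until you feel it drop fully into the locating notches. Then push the latch by its pin round over the board, as far as it goes. Use fingertips only: do not lift or tip the board, leave everything else on the bench alone, and finish clear of it all.

Things in the scene. Friction and masses are not known exactly. Their poses are not given: they have to be found in the camera images.
- carrier: Loose grey plastic board, 120 mm (its x) by 140 mm (its y, the way it slides) by 10 mm thick, 0.4 to 0.65 kg, a green circuit board with components on top (up to 29 mm above the board). Origin: centre, at the underside of its four 10 mm high feet; the board spans 10 to 20 mm above it. Starts up on the rails, 70 to 150 mm short of home (fixture -y). Sliding it takes 3 to 9 N.
- rear_edge (a point): Middle of the carrier's rear edge (its y = -70 mm), a plain upright face 120 mm wide and 10 mm high, free to be pushed towards fixture +y. This point is at half the board's thickness: 39 mm above the bench while on the rails, 33 mm when home. Feet: front pair at carrier x +-40, y +55 mm; rear pair at x +-52, y -55 mm; each 14 mm long in y.
- fixture: Fixed rail fixture, 152 mm wide (x), y -235 to +125 mm; yaw within 0.25 rad of zero, so its y runs roughly along world y. Origin: bench level, right under the centre of the carrier when home. Dark base plate, top at 10 mm; two aluminium rails along y, tops at 24 mm, 34 to 58 mm either side of the middle, open between and at both ends; guide walls outside them, 123 mm apart, tops at 40 mm.
- seat (a point): Where the carrier's origin comes to lie when home (within 2.5 mm in x and y): fixture x 0, y 0, 18 mm above the bench, 6 mm lower than on the rails. Notches 19 mm long and 6 mm deep take the feet: at fixture y +55 mm on the rails' inner halves, y -55 mm on the outer halves. Only the steep notch walls stop the carrier, and they hold firm; stop there.
- rail_end (a point): Middle of the open end of the rails where the carrier is pushed from, at rail-top height (fixture y = -235 mm, 24 mm above the bench). The carrier moves from here towards the seat.
- latch (a joint): Angle (rad) of the flat steel latch arm, 16 mm wide, 41 to 51 mm above the bench, about a post at fixture x +85, y -20 mm. 0: arm along fixture +y, beside the rails (starts -0.45 to 0.05). 1.57: along fixture -x, over the board. Positive: counter-clockwise from above; stops at -0.5 and 1.6. Passes 3 mm over the seated board, hits one still up on the rails. Stays where left.
- latch_pin (a point): Top centre of the upright black pin on the latch arm, 60 mm from the pivot: 12 mm across, 51 to 81 mm above the bench; about 1 N moves it. When closed it stands at fixture x +25, y -20 mm. Tall components on the carrier lie at carrier x below -12 mm, except a 10 mm high white connector at carrier x -10 to 34, y -54 to -42 mm.
- tape_roll: loose roll of cream tape lying flat, 90 mm across, 24 mm high; origin under its centre
- capacitor: loose aluminium capacitor can standing upright, 25 mm across, 45 mm high; origin under its centre
- screwdriver: loose screwdriver lying on the bench on the robot's side of the fixture, roughly parallel to the rails
- jar: loose lidded jar standing past the fixture's far end, 52 mm across, 70 mm high; origin under its centre
- valve_block: loose steel valve block with a black coil, 70 x 50 mm, 54 mm high; origin under its centre
- connector: loose white connector, 40 x 24 mm, 14 mm high; origin under its centre

How it is judged:
By the outcome, as a careful person would: the job done as asked, in the order asked, and still so for the second after the job is handed in, with the robot touching nothing.
It also fails if it takes over 48 s, if anything falls off the work surface, if the arm or the gripper's body presses on something with over 40 N, if the wrist force passes 120 N, or if a joint passes its speed limit or range.

ROBOT

A 6-joint arm with a two-finger parallel gripper is mounted at the origin on the work surface. World frame = base frame: x ahead of the robot, y to its left, z up, the work surface at z = 0. Lengths are in m, angles in degrees, forces in N, time in s.
With the tool pointing down it reaches from about 0.3 to 0.825 m from the base axis. Payload 5.4 kg.
Tool frame: the origin (TCP) lies on the centre line of the jaws, within the pads' length; the fingertips stand 14 mm ahead of it and the grasp point (between the pads) lies 5 mm behind it; z points along the fingers, y is the line along which they close (so a half turn about z gives the same grasp; the last joint's range is limited). The gripper opens to 92 mm and grips with 3 to 60 N. Pads are 20 mm wide; open, the fingers measure 128 mm over their backs; the gripper's body (75 mm by 189 mm) begins 69 mm behind the grasp point.
Start: joints at [-77.069, 9.076, 91.501, -0, 79.423, -12.038], TCP at [0.243, -0.521, 0.229] pointing down, gripper open.
Joint ranges: [-166.64, 166.64], [-54.1, 131.32], [10.49, 154.53], [-73.88, 253.88], [9.74, 151.15], [-171.62, 171.62]. Speed limits (degrees/s): [147.25, 147.25, 180, 180, 180, 180].

INTERFACE

Orientations are given as [roll, pitch, yaw] about the fixed x, y, z axes, in that order (R = Rz(yaw) Ry(pitch) Rx(roll)).
In Python, from rig import get_obs, cams, ticket, finder gives the robot as it stands. The module is installed in compiled form; this text tells all that it offers.
- The arm moves only by the tool arm_command, never from a script. Its argument "targets" is a list that holds one entry, the list of rows, each a list of 4 numbers: the shift along the tool's x, y, z scaled (see below), then the turn about the tool's z scaled (see below). A call has 1 to 5 rows; each row is the pose to reach, as a shift and turn from the pose commanded when the call began, along the tool's axes at that moment, turning the shorter way round; what a row does not reach only later rows make up. The controller multiplies each number of a shift by 30 cm and each number of a turn by 2 pi rad. A row lasts 1/8 s, in which the tool goes at most 62.5 mm and 10.7 degrees, less where a joint would pass 70% of its speed; a pose out of reach is approached as far as the arm can. A call with a number of a shift or a turn outside -1 to 1 is refused whole. A call with a gripper value outside its range is refused whole. "hand" is the opening, from -1 (shut) to 1 (fully open), set as the call begins (left out, the last holds). The fingers move at their own pace and stop on an object; the grip force is fixed at half the most. Time passes only in rows, so rows that repeat a pose let the fingers close. It gives the time, the measured TCP pose, the force, the opening and the grip force at its end, in the units of the state.
- get_obs(): the state, without advancing time (a new reading comes with each control period).
- cams.grab_frame(name): name is "scene" or "top" or "wrist"; returns the picture (420x560x3 uint8, red, green, blue); there is no depth.
- cams.camera_model(name): a dict with "fx", "fy", "cx", "cy" (pixels), "k1" (the pictures are not rectified: a ray, as slopes to the right and down, at radius r is drawn at 1 + k1 r^2 times it, then the intrinsics apply), "extrinsics" (4x4, takes a point from camera to world coordinates); the wrist camera has in their place "tool_from_camera" (4x4, takes a point from camera to tool coordinates, whose origin is the TCP and whose axes are the flange's). Camera axes: x right, y down, z forward; pixel columns grow to the right and rows downward; lengths in m; the calibration is good to about 2 mm. A picture is of the moment at which its call begins: read the wrist's pose just before it. camera_model takes no time and is no camera call.
- ticket.close_job(): hands the job in; it is judged then, once.
Trained networks look in the newest picture that a camera, given by its name, has taken for a name from the list of things; names that differ only in an ending like _2 or _b are one class to them, and where a whole thing is asked for, a point or a joint stands for the part that bears it (a point fixed in the world has none). Each returns a list of dicts, best first, with "confidence" (0 to 1); they miss things now and then, are a little off and sometimes report something else, mostly with a low value. They report only what shows in the picture. A call takes as long as a camera call.
- finder.silhouettes(camera, name): "pixels" (420x560 bool, what is visible of it) and "at" ([row, column] in pixels, amid what is visible of it).
The state is a dict: "t": time; "joint_positions": joint angles; "joint_vel": joint speeds; "joint_torque": joint torques, N m; "tool_pos": TCP position; "eef_rot": TCP orientation; "force": force on the tool from outside, world axes, zero at the start; "moment": the same for the moment, N m; "opening": finger opening in m; "grip_force": force on a finger pad.
Only numpy, scipy, OpenCV 4.12 (cv2) and the standard library are available. Lean on these libraries where they do the work, as an engineer would, in place of code of your own. Each camera call takes 0.05 s, during which the arm holds its last target. There are 200 camera calls.

## Working session

There is one attempt and no reset: what is moved stays moved. The work goes in short steps, Python scripts to look and compute and a tool call to move; the robot and the scene stay as the last step left them, time stands still between calls to the robot, and variables do not carry over. Pictures are saved under pics/ and viewed, at most 10 in all, crops included, and the job is handed in when it is done.

Besides the shell and the picture viewer there is one more tool, called after "Emit:" by a JSON object that holds its "op" and its "data". arm_command: Moves the arm, as the interface text tells. Shifts and turns lie within -1 to 1; 1 stands for 30 cm of shift or 2 pi rad of turn. Its arguments: {"type":"object","properties":{"targets":{"type":"array"},"hand":{"type":"number"}},"required":["targets"]}

```bash
mkdir -p pics; cat > h.py <<'E'
import numpy as np, cv2
from rig import get_obs, cams, ticket, finder
def ray(m,u,v):
    x=(u-m['cx'])/m['fx'];y=(v-m['cy'])/m['fy'];a,b=x,y
    for _ in range(20):
        s=1+m['k1']*(a*a+b*b);a,b=x/s,y/s
    return np.array([a,b,1.])
def pix2w(cam,u,v,z):
    m=cams.camera_model(cam);T=np.array(m['extrinsics']);d=T[:3,:3]@ray(m,u,v);o=T[:3,3]
    return o+d*(z-o[2])/d[2]
def w2pix(cam,p):
    m=cams.camera_model(cam);T=np.linalg.inv(np.array(m['extrinsics']));q=T[:3,:3]@np.array(p)+T[:3,3]
    a,b=q[:2]/q[2];s=1+m['k1']*(a*a+b*b)
    return m['fx']*a*s+m['cx'],m['fy']*b*s+m['cy']
E
python3 - <<'E'
from h import *
o=get_obs();print(o['t'],o['tool_pos'],o['eef_rot'],o['opening'],o['force'])
for c in('top','scene'):
    im=cams.grab_frame(c);cv2.imwrite(f'pics/{c}0.png',cv2.resize(im[:,:,::-1],(784,588)))
    m=cams.camera_model(c);print(c,np.round(m['extrinsics'],3).tolist(),m['fx'],m['k1'])
    for n in('carrier','fixture','latch','latch_pin','tape_roll','capacitor','screwdriver','jar','valve_block','connector'):
        r=finder.silhouettes(c,n)
        print(n,[(np.round(x['at']),int(x['pixels'].sum()),round(x['confidence'],2)) for x in r[:2]])
E
```

```text
0.0 [ 0.24256763 -0.52068     0.22762814] [-1.79896063e+02 -2.15332535e-02  2.49693556e+01] 0.09179689387275732 [-0.33367698 -0.13114903  0.43592446]
top [[0.01, -0.996, 0.084, 0.493], [-1.0, -0.01, 0.001, 0.001], [-0.0, -0.084, -0.996, 1.167], [0.0, 0.0, 0.0, 1.0]] 438.9888564458987 -0.023321100618331293
carrier [(array([244., 290.]), 2564, 0.58)]
fixture [(array([242., 256.]), 5544, 0.82)]
latch [(array([206., 257.]), 241, 0.63)]
latch_pin [(array([208., 259.]), 186, 0.68)]
tape_roll [(array([157., 316.]), 506, 0.63)]
capacitor [(array([200., 324.]), 85, 0.46)]
screwdriver [(array([284., 283.]), 441, 0.69)]
jar [(array([231., 174.]), 384, 0.89), (array([207., 259.]), 170, 0.36)]
valve_block [(array([214., 418.]), 561, 0.89)]
connector [(array([182., 201.]), 123, 0.7)]
scene [[0.404, 0.598, -0.692, 1.27], [0.915, -0.274, 0.296, -0.29], [-0.013, -0.753, -0.658, 0.765], [0.0, 0.0, 0.0, 1.0]] 511.2431167506552 -0.0778408040465242
carrier [(array([224., 269.]), 2806, 0.96)]
fixture [(array([238., 293.]), 7615, 0.67)]
latch [(array([236., 323.]), 322, 0.64)]
latch_pin [(array([236., 327.]), 360, 0.73)]
tape_roll [(array([302., 268.]), 1184, 0.68), (array([239., 330.]), 330, 0.24)]
capacitor [(array([281., 249.]), 301, 0.58), (array([236., 324.]), 380, 0.39)]
screwdriver [(array([203., 251.]), 293, 0.79), (array([238., 298.]), 7635, 0.51)]
jar [(array([193., 392.]), 702, 0.98)]
valve_block [(array([313., 113.]), 1256, 0.94), (array([200., 254.]), 350, 0.19)]
connector [(array([250., 404.]), 174, 0.57), (array([281., 248.]), 302, 0.39)]
```

```bash
python3 - <<'E'
import cv2
im=cv2.imread('pics/top0.png')
im=cv2.resize(im,(560,420))  # back to native
c=im[140:310,150:350];cv2.imwrite('pics/top0c.png',cv2.resize(c,(700,595),interpolation=cv2.INTER_CUBIC))
im=cv2.resize(cv2.imread('pics/scene0.png'),(560,420));c=im[140:340,180:440];cv2.imwrite('pics/scene0c.png',cv2.resize(c,(780,600),interpolation=cv2.INTER_CUBIC))
E
```

```text
(no output)
```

View pics/top0c.png

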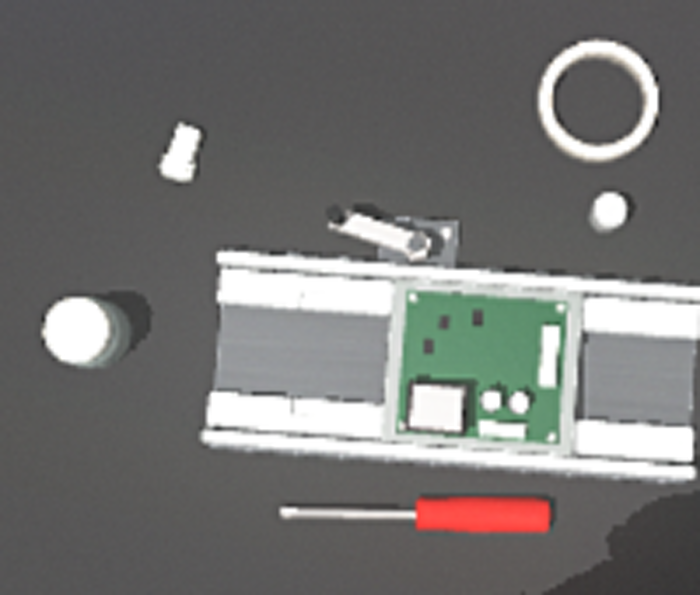

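View pics/scene0c.png

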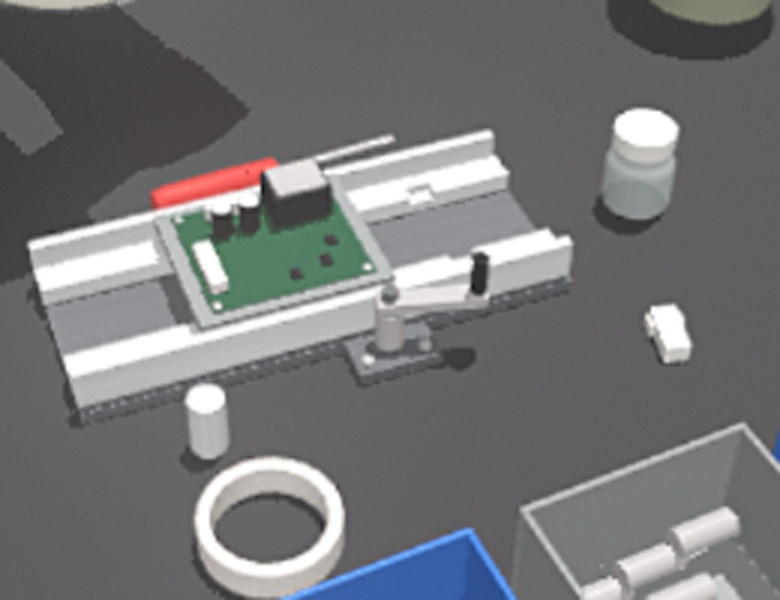

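```bash
cat > fit.py <<'E'
from h import *
from scipy.optimize import least_squares
def top(a): return [('top',150+x/3.5,140+y/3.5,q) for x,y,q in a]
def sc(a): return [('scene',180+x/3,140+y/3,q) for x,y,q in a]
fx=top([(218,252,(.076,.125,.04)),(203,443,(-.076,.125,.04))])+sc([(30,243,(-.076,-.235,.04)),(80,403,(.076,-.235,.04)),(492,132,(-.076,.125,.04)),(570,238,(.076,.125,.04))])
ca=top([(393,282,(.06,.07,.044)),(583,290,(.06,-.07,.044)),(575,453,(-.06,-.07,.044)),(384,439,(-.06,.07,.044))])+sc([(157,226,(-.06,-.07,.044)),(205,322,(.06,-.07,.044)),(392,273,(.06,.07,.044))])
def W(p,q):
    c,s=np.cos(p[2]),np.sin(p[2]);return np.array([p[0]+c*q[0]-s*q[1],p[1]+s*q[0]+c*q[1],q[2]])
def fit(L):
    f=lambda p:np.concatenate([pix2w(c,u,v,q[2])[:2]-W(p,q)[:2] for c,u,v,q in L])
    r=least_squares(f,[.5,0,-.05]);print(np.round(r.x,4),np.round(r.fun.reshape(-1,2)*1000,1).tolist());return r.x
if __name__=='__main__':
    F=fit(fx);C=fit(ca)
    c,s=np.cos(F[2]),np.sin(F[2]);d=C[:2]-F[:2];print('carrier in fixture',c*d[0]+s*d[1],-s*d[0]+c*d[1],C[2]-F[2])
    for c_,u,v in(('top',150+335/3.5,140+217/3.5),('scene',180+480/3,140+257/3)):
        p=pix2w(c_,u,v,.081)[:2]-F[:2];print('pin',c*p[0]+s*p[1],-s*p[0]+c*p[1],pix2w(c_,u,v,.081))
    for lo in(-.45,-.2,.05): print(lo,W(F,(.085-.06*np.sin(lo),-.02+.06*np.cos(lo),.081)))
    for c_,n,k,z in (('top','capacitor',(610,210),.045),('top','scr l',(282,512),.01),('top','scr r',(550,515),.02),('top','tape',(598,100),.024),('top','jar',(78,330),.07)):
        print(n,pix2w(c_,150+k[0]/3.5,140+k[1]/3.5,z))
    E=lambda y,z,x=0:np.round(W(F,(x,y,z)),4)
    print('rear edge',W(C,(0,-.07,.039)),'home rear',E(-.07,.033),'yaw',np.degrees(F[2]))
E
python3 fit.py
```

```text
[ 0.5275  0.067  -0.0345] [[-5.0, -3.7], [6.6, -1.2], [-3.6, 3.9], [6.5, -3.4], [8.2, 3.9], [-12.7, 0.6]]
[ 0.52   -0.0094 -0.0384] [[-1.2, -2.3], [-0.4, -1.8], [0.7, -1.0], [4.1, -2.0], [7.4, 3.2], [-7.0, 4.9], [-3.7, -0.9]]
carrier in fixture -0.004855679447740947 -0.07659965067898615 -0.0039177603074784725
pin 0.09599750632160185 0.03236576245607294 [0.62457427 0.09599268 0.081     ]
pin 0.09604873430628298 0.0353641895279074 [0.6247289  0.09898756 0.081     ]
-0.45 [0.63972301 0.09713186 0.081     ]
-0.2 [0.62571847 0.10239525 0.081     ]
0.05 [0.6108471  0.10403025 0.081     ]
capacitor [ 0.63608221 -0.10311801  0.045     ]
scr l [0.41103947 0.13815224 0.01      ]
scr r [ 0.41150032 -0.06147842  0.02      ]
tape [ 0.72226866 -0.09587737  0.024     ]
jar [0.54278348 0.27965389 0.07      ]
rear edge [ 0.5173335  -0.07937721  0.039     ] home rear [ 0.5251 -0.003   0.033 ] yaw -1.9768542149470807
```

```bash
cat > fit2.py <<'E'
from fit import *
def go(name,out,x0,view=True):
    im=cv2.resize(cv2.imread('pics/top0.png'),(560,420))
fxt=[('top',150+x/3.5,140+y/3.5,q) for x,y,q in [(218,252,(.07,.125,.04)),(203,443,(-.07,.125,.04))]]
fxs=[a[:3]+((np.sign(a[3][0])*.07,)+a[3][1:],) for a in fx if a[0]=='scene']
ln=[('top',150+x/3.5,140+y/3.5,.04,sx*.07) for x,y,sx in [(698,289,1),(450,270,1),(693,478,-1),(450,461,-1)]]
def res(p):
    r=[pix2w(c,u,v,q[2])[:2]-W(p,q)[:2] for c,u,v,q in fxt+fxs]
    c,s=np.cos(p[2]),np.sin(p[2]);e=[]
    for n,u,v,z,x in ln:
        d=pix2w(n,u,v,z)[:2]-p[:2];e.append(c*d[0]+s*d[1]-x)
    return np.concatenate(r+[e])
r=least_squares(res,[.5,0,-.05]);F=r.x;print(F,np.round(r.fun*1000,1))
C=fit([a for a in ca if a[0]=='top']);C2=fit([a for a in ca if a[0]!='top'])
np.save('F.npy',F)
for c_,(ox,oy,w,h,k) in (('top',(150,140,230,170,3.4)),('scene',(180,140,260,200,3))):
    im=cv2.resize(cv2.imread(f'pics/{c_}0.png'),(560,420))[oy:oy+h,ox:ox+w];im=cv2.resize(im,None,fx=k,fy=k,interpolation=cv2.INTER_CUBIC)
    def poly(P,q,col):
        pts=np.array([[(w2pix(c_,W(P,t))[0]-ox)*k,(w2pix(c_,W(P,t))[1]-oy)*k] for t in q]);cv2.polylines(im,[pts.astype(int)],True,col,1)
    poly(F,[(.07,.125,.04),(.07,-.235,.04),(-.07,-.235,.04),(-.07,.125,.04)],(0,0,255))
    poly(F,[(.034,.125,.024),(.034,-.235,.024),(-.034,-.235,.024),(-.034,.125,.024)],(0,255,255))
    poly(C,[(.06,.07,.044),(.06,-.07,.044),(-.06,-.07,.044),(-.06,.07,.044)],(255,0,255))
    poly(F,[(.085,-.02,.051),(.085-.06*np.sin(-.2),-.02+.06*np.cos(.2),.051),(.085-.06*np.sin(-.2),-.02+.06*np.cos(.2),.081)],(255,255,0))
    cv2.imwrite(f'pics/ov_{c_}.png',im)
E
python3 fit2.py
```

```text
[ 0.52530998  0.06705966 -0.04632138] [ 1.7 -3.2  1.3 -1.9 -4.6  3.1 17.6 -3.   2.9  3.3 -6.   1.2 -5.7 -1.9
 -3.9 -1.5]
[ 0.5208 -0.0112 -0.0465] [[-2.5, -0.0], [-0.6, 0.4], [0.4, 0.2], [2.7, -0.6]]
[ 0.5187 -0.0072 -0.0285] [[8.1, 1.6], [-6.4, 2.1], [-1.7, -3.7]]
```

View pics/ov_top.png

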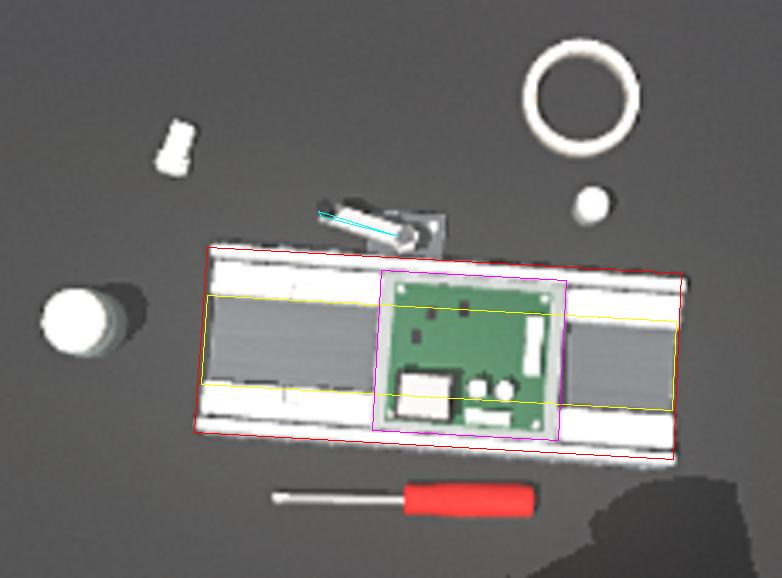

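View pics/ov_scene.png

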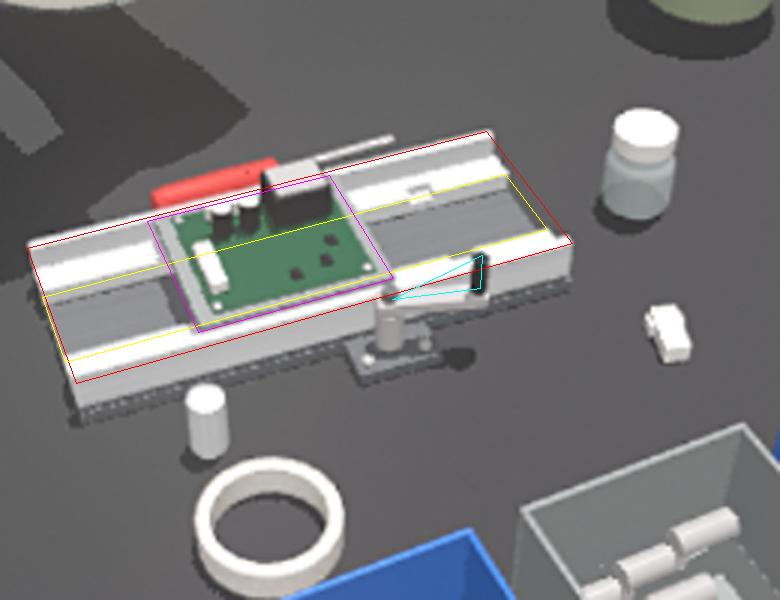

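```bash
sed -i 's/(80,403,/(76,384,/;s/(570,238,/(570,240,/' fit.py; sed -i 's/(698,289,1),(450,270,1)/(698,291,1),(450,270,1)/' fit2.py; python3 fit2.py; python3 - <<'E'
from h import *
from fit import W,ca,fit
F=np.load('F.npy');c,s=np.cos(F[2]),np.sin(F[2])
C=fit([a for a in ca if a[0]=='top'])
f=lambda p:np.round((c*(p[0]-F[0])+s*(p[1]-F[1]),-s*(p[0]-F[0])+c*(p[1]-F[1])),4)
print('carrier in F',f(C))
for c_,u,v in(('top',150+335/3.5,140+217/3.5),('scene',180+480/3,140+257/3)): print('pin',f(pix2w(c_,u,v,.081)))
print('pivot',f(pix2w('top',150+403/3.4,140+233/3.4,.053)))
# notches seen: outer?/inner notch marks
for u,v in((291,290),(291,395)): print('notch',f(pix2w('top',150+u/3.4,140+v/3.4,.024)))
E
```

```text
[ 0.52434577  0.06723212 -0.05891863] [ 1.2 -2.4  0.7 -2.9 -0.8  1.9  4.6  0.   2.2  2.3 -4.7  0.9 -3.2 -0.3
  0.   0.3]
[ 0.5208 -0.0112 -0.0465] [[-2.5, -0.0], [-0.6, 0.4], [0.4, 0.2], [2.7, -0.6]]
[ 0.5187 -0.0072 -0.0285] [[8.1, 1.6], [-6.4, 2.1], [-1.7, -3.7]]
[ 0.5208 -0.0112 -0.0465] [[-2.5, -0.0], [-0.6, 0.4], [0.4, 0.2], [2.7, -0.6]]
carrier in F [ 0.0011 -0.0785]
pin [0.0984 0.0346]
pin [0.0983 0.0376]
pivot [ 0.0889 -0.0221]
notch [0.0421 0.0618]
notch [-0.038   0.0556]
```

```bash
cat > mv.py <<'E'
from h import *
from scipy.spatial.transform import Rotation as R
F=np.load('F.npy')
def fw(x,y): c,s=np.cos(F[2]),np.sin(F[2]);return F[0]+c*x-s*y,F[1]+s*x+c*y
def row(p,yaw=None):
    o=get_obs();Rm=R.from_euler('xyz',o['eef_rot'],degrees=True)
    d=Rm.inv().apply(np.array(p)-o['tool_pos'])/.3
    t=0 if yaw is None else -((yaw-o['eef_rot'][2]+180)%360-180)/360
    return np.round(d,4).tolist()+[round(t,4)]
def st():
    o=get_obs();p=o['tool_pos'];c,s=np.cos(F[2]),np.sin(F[2]);d=p[:2]-F[:2]
    print(round(o['t'],2),np.round(p,4),'fix',np.round([c*d[0]+s*d[1],-s*d[0]+c*d[1]],4),np.round(o['eef_rot'],2),np.round(o['force'],1),round(o['opening'],4))
E
python3 -c "
from mv import *
st();print(np.degrees(F[2]));print(row((*fw(0,-.198),.15),90+np.degrees(F[2])),fw(0,-.198))"
```

```text
1.1 [ 0.2427 -0.5212  0.2286] fix [-0.2465 -0.604 ] [-180.      0.     24.97] [-0.6  0.4  0.2] 0.0921
-3.3757890557780823
[1.3658, -0.8011, 0.262, np.float64(-0.1713)] (np.float64(0.5126866299802834), np.float64(-0.13042431366731144))
```

Emit:
{"op": "arm_command", "data": {"targets": [[[0.7, -0.41, 0.13, -0.1713], [0.7, -0.41, 0.13, -0.1713], [0.7, -0.41, 0.13, -0.1713], [0.7, -0.41, 0.13, -0.1713], [0.7, -0.41, 0.13, -0.1713]]], "hand": -1}}

```text
t: 1.72
tool_pos: [0.3826, -0.3174, 0.1887]
eef_rot: [-179.9, -0.1, 79.4]
force: [0.2, 0.6, 1.0]
opening: 0.044
grip_force: 0.0
```

```bash
python3 -c "
from mv import *
st();print(row((*fw(0,-.198),.12),90+np.degrees(F[2])))"
```

```text
1.73 [ 0.3826 -0.3174  0.1887] fix [-0.1188 -0.3923] [-1.7995e+02 -1.1000e-01  7.9350e+01] [0.2 0.6 1. ] 0.044
[0.692, 0.3112, 0.2301, np.float64(-0.0202)]
```

Emit:
{"op": "arm_command", "data": {"targets": [[[0.692, 0.311, 0.23, -0.0202], [0.692, 0.311, 0.23, -0.0202], [0.692, 0.311, 0.23, -0.0202], [0.692, 0.311, 0.23, -0.0202], [0.692, 0.311, 0.23, -0.0202]]]}}

```text
t: 2.35
tool_pos: [0.5137, -0.1328, 0.1192]
eef_rot: [-179.9, -0.1, 86.2]
force: [0.1, 0.2, 0.3]
opening: 0.0007
grip_force: 0.0
```

```bash
python3 -c "
from mv import *
st();print(row((*fw(0,-.198),.041),90+np.degrees(F[2])))
im=cams.grab_frame('wrist');cv2.imwrite('pics/w1.png',im[:,:,::-1])"
```

```text
2.35 [ 0.5137 -0.1328  0.1192] fix [ 0.0011 -0.2003] [-1.7987e+02 -9.0000e-02  8.6220e+01] [0.1 0.2 0.3] 0.0007
[0.0073, -0.0032, 0.2607, np.float64(-0.0011)]
```

View pics/w1.png

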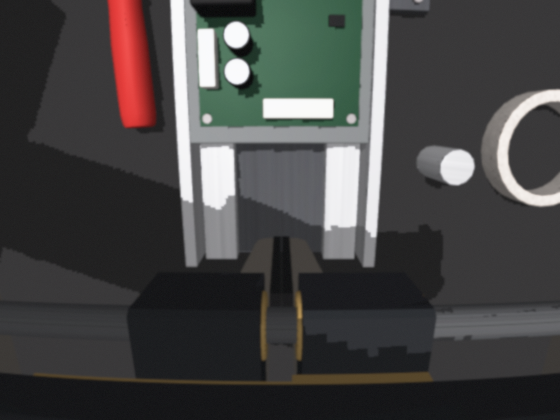

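Emit:
{"op": "arm_command", "data": {"targets": [[[0.007, -0.003, 0.15, -0.001], [0.007, -0.003, 0.26, -0.001], [0.007, -0.003, 0.26, -0.001]]]}}

```text
t: 2.78
tool_pos: [0.5103, -0.1338, 0.0408]
eef_rot: [-179.7, -0.1, 86.2]
force: [-0.3, 0.1, 0.4]
opening: 0.0001
grip_force: 0.0
```

```bash
python3 -c "
from mv import *
st();print(row((*fw(0,-.163),.041),90+np.degrees(F[2])))
m=cams.camera_model('wrist');T=np.array(m['tool_from_camera']);o=get_obs();cams.grab_frame('wrist')
r=finder.silhouettes('wrist','carrier')
Rm=R.from_euler('xyz',o['eef_rot'],degrees=True).as_matrix()
v,u=np.nonzero(r[0]['pixels']);print(r[0]['confidence'],v.max())
for uu in (220,281,340):
  k=v[abs(u-uu)<2].max();d=Rm@T[:3,:3]@ray(m,uu,k+.5);p=Rm@T[:3,3]+o['tool_pos'];q=p+d*(.044-p[2])/d[2]
  c,s=np.cos(F[2]),np.sin(F[2]);e=q[:2]-F[:2];print(k,q,c*e[0]+s*e[1],-s*e[0]+c*e[1])"
```

```text
2.77 [ 0.5103 -0.1338  0.0408] fix [-0.0022 -0.2015] [-1.7973e+02 -1.1000e-01  8.6220e+01] [-0.3  0.1  0.4] 0.0001
[0.1285, 0.0064, -0.0006, np.float64(-0.0011)]
0.67 148
148 [ 0.48767055 -0.07675704  0.044     ] -0.02813284522631377 -0.14589891443899267
147 [ 0.51428584 -0.07812759  0.044     ] -0.001483032924242832 -0.14569985004402206
148 [ 0.53994101 -0.08016747  0.044     ] 0.024247738280218464 -0.14622550110754493
```

Emit:
{"op": "arm_command", "data": {"targets": [[[0.06, 0.006, 0, -0.001], [0.12, 0.006, 0, -0.001], [0.14, 0.006, 0, -0.001], [0.155, 0.006, 0, -0.001], [0.17, 0.006, 0, -0.001]]]}}

```text
t: 3.5
tool_pos: [0.5181, -0.0835, 0.0429]
eef_rot: [180.0, 0.1, 86.7]
force: [-0.2, -4.0, -0.1]
opening: 0.0005
grip_force: 2.1
```

```bash
python3 -c "
from mv import *
st()"
```

```text
3.5 [ 0.5181 -0.0835  0.0429] fix [ 0.0026 -0.1509] [1.7995e+02 1.0000e-01 8.6690e+01] [-0.2 -4.  -0.1] 0.0005
```

Emit:
{"op": "arm_command", "data": {"targets": [[[0.017, 0, 0, 0], [0.034, 0, 0, 0], [0.05, 0, 0, 0], [0.067, 0, 0, 0], [0.083, 0, 0, 0]]]}}

```text
t: 4.12
tool_pos: [0.5195, -0.0582, 0.0429]
eef_rot: [180.0, 0.0, 86.7]
force: [-0.1, -4.7, 1.2]
opening: 0.0004
grip_force: 2.7
```

Emit:
{"op": "arm_command", "data": {"targets": [[[0.015, 0, 0, 0], [0.03, 0, 0, 0], [0.045, 0, 0, 0], [0.06, 0, 0, 0], [0.07, 0, 0, 0]]]}}

```text
t: 4.75
tool_pos: [0.5207, -0.0372, 0.0429]
eef_rot: [180.0, 0.0, 86.7]
force: [0.0, -5.0, 1.2]
opening: 0.0003
grip_force: 2.7
```

```bash
cat > rear.py <<'E'
from mv import *
st()
m=cams.camera_model('wrist');T=np.array(m['tool_from_camera']);o=get_obs();im=cams.grab_frame('wrist');cv2.imwrite('pics/w_%d.png'%(o['t']*100),im[:,:,::-1])
r=finder.silhouettes('wrist','carrier')
Rm=R.from_euler('xyz',o['eef_rot'],degrees=True).as_matrix()
v,u=np.nonzero(r[0]['pixels']);print(r[0]['confidence'],v.max())
for z in(.044,.038):
 for uu in (220,340):
  k=v[abs(u-uu)<2].max();d=Rm@T[:3,:3]@ray(m,uu,k+.5);p=Rm@T[:3,3]+o['tool_pos'];q=p+d*(z-p[2])/d[2]
  c,s=np.cos(F[2]),np.sin(F[2]);e=q[:2]-F[:2];print(z,k,c*e[0]+s*e[1],-s*e[0]+c*e[1])
E
python3 rear.py
```

```text
4.75 [ 0.5207 -0.0372  0.0429] fix [ 0.0025 -0.1045] [1.7997e+02 4.0000e-02 8.6680e+01] [ 0.  -5.   1.2] 0.0003
0.67 246
0.044 245 -0.026091192300453293 -0.09449662751159935
0.044 245 0.03068146586323487 -0.0944303987882871
0.038 245 -0.027211278213201368 -0.096666871310558
0.038 245 0.03178743313377599 -0.0965980457622049
```

Emit:
{"op": "arm_command", "data": {"targets": [[[0.012, 0, 0, 0], [0.024, 0, 0, 0], [0.034, 0, 0, 0], [0.044, 0, 0, 0], [0.052, 0, 0, 0]]]}}

```text
t: 5.48
tool_pos: [0.5216, -0.0219, 0.0429]
eef_rot: [180.0, 0.0, 86.7]
force: [-0.4, -5.1, 1.9]
opening: 0.0005
grip_force: 2.9
```

Emit:
{"op": "arm_command", "data": {"targets": [[[0.005, 0, 0, 0], [0.01, 0, 0, 0], [0.015, 0, 0, 0]]]}}

```text
t: 5.85
tool_pos: [0.5218, -0.0174, 0.0428]
eef_rot: [180.0, 0.0, 86.7]
force: [-0.6, -5.9, 1.6]
opening: 0.0006
grip_force: 2.8
```

Emit:
{"op": "arm_command", "data": {"targets": [[[0.005, 0, 0, 0], [0.01, 0, 0, 0]]]}}

```text
t: 6.1
tool_pos: [0.5215, -0.014, 0.0425]
eef_rot: [-180.0, 0.0, 86.7]
force: [-0.5, -4.9, 1.0]
opening: 0.0003
grip_force: 2.4
```

Emit:
{"op": "arm_command", "data": {"targets": [[[0.003, 0, 0, 0], [0.006, 0, 0, 0]]]}}

```text
t: 6.35
tool_pos: [0.5216, -0.0122, 0.0425]
eef_rot: [-180.0, 0.0, 86.7]
force: [-0.3, -4.6, 1.0]
opening: 0.0004
grip_force: 2.3
```

Emit:
{"op": "arm_command", "data": {"targets": [[[0.003, 0, 0, 0], [0.006, 0, 0, 0]]]}}

```text
t: 6.6
tool_pos: [0.5218, -0.0107, 0.0425]
eef_rot: [-180.0, 0.0, 86.7]
force: [-0.4, -7.5, 0.3]
opening: 0.0005
grip_force: 3.7
```

```bash
python3 rear.py
```

```text
6.6 [ 0.5218 -0.0107  0.0425] fix [ 0.002  -0.0779] [-1.7998e+02  4.0000e-02  8.6690e+01] [-0.4 -7.5  0.3] 0.0005
0.68 241
0.044 241 -0.026379264963686144 -0.06581882093834196
0.044 241 0.030072142688589848 -0.06572465522073699
0.038 241 -0.027501197696521897 -0.06791108762980932
0.038 241 0.031169281057529946 -0.06781322031411484
```

Emit:
{"op": "arm_command", "data": {"targets": [[[0.003, 0, 0, 0], [0.005, 0, 0, 0]]]}}

```text
t: 6.95
tool_pos: [0.5218, -0.0105, 0.0426]
eef_rot: [-180.0, 0.2, 86.7]
force: [-1.6, -12.0, -0.9]
opening: 0.0008
grip_force: 6.0
```

Emit:
{"op": "arm_command", "data": {"targets": [[[0.003, 0, 0, 0], [0.003, 0, 0, 0]]]}}

```text
t: 7.2
tool_pos: [0.5218, -0.0104, 0.0426]
eef_rot: [-180.0, 0.3, 86.7]
force: [-2.5, -13.0, 0.3]
opening: 0.0002
grip_force: 7.0
```

Emit:
{"op": "arm_command", "data": {"targets": [[[-0.02, 0, 0, 0], [-0.12, 0, 0, 0], [-0.12, 0, -0.15, 0], [-0.12, 0, -0.3, 0], [-0.12, 0, -0.3, 0]]]}}

```text
t: 7.82
tool_pos: [0.5226, -0.0438, 0.1363]
eef_rot: [179.6, -0.0, 86.7]
force: [-0.3, -0.1, 0.2]
opening: 0.0004
grip_force: 0.0
```

```bash
python3 - <<'E'
from mv import *
st()
a=cams.grab_frame('scene');b=cams.grab_frame('wrist')
A=cv2.resize(a[160:290,200:395,::-1],(780,520),interpolation=cv2.INTER_CUBIC)
for z,col in((.038,(255,0,255)),(.044,(0,255,255))):
    P=[(*fw(x,y),z) for x,y in((.06,.07),(.06,-.07),(-.06,-.07),(-.06,.07))]
    cv2.polylines(A,[((np.array([w2pix('scene',p) for p in P])-[200,160])*4).astype(int)],True,col,1)
cv2.imwrite('pics/s2.png',A)
cv2.imwrite('pics/w2.png',b[:,:,::-1])
E
```

```text
7.83 [ 0.5226 -0.0438  0.1363] fix [ 0.0048 -0.111 ] [179.58  -0.    86.68] [-0.3 -0.1  0.2] 0.0004
```

View pics/s2.png

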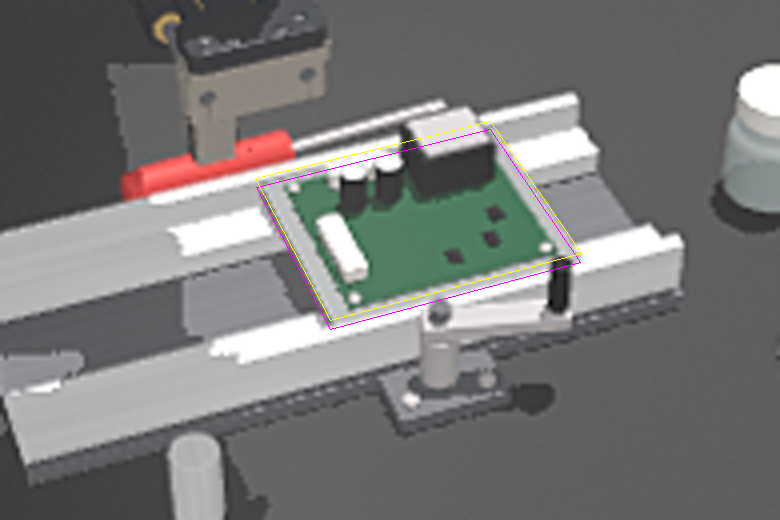

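```bash
cat > lp.py <<'E'
from mv import *
F[:2]=fw(.002,0)
th=np.degrees(F[2])
def P(phi,off=.016): 
    return fw(.085-.06*np.sin(phi)+off*np.cos(phi),-.02+.06*np.cos(phi)+off*np.sin(phi))
def rows(phis,z=.076,off=.016):
    st()
    for f in phis: print(f,[float(v) for v in row((*P(f,off),z),np.degrees(f)+th)])
E
python3 - <<'E'
from lp import *
rows([-.23],.15,.045)
for u,v in((525,510),(743,427),(470,530)): print(pix2w('scene',180+u/3,140+v/3,.08))
E
```

```text
7.92 [ 0.5196 -0.0431  0.1321] fix [-0.0002 -0.1105] [-1.7997e+02 -8.0000e-02  8.6690e+01] [-0.1  1.  -0.4] 0.0002
-0.23 [0.4616, 0.4762, -0.0592, 0.2868]
[0.81969152 0.02305911 0.08      ]
[0.81995147 0.17029545 0.08      ]
[ 0.81918631 -0.01143593  0.08      ]
```

Emit:
{"op": "arm_command", "data": {"targets": [[[0.1, 0.1, -0.06, 0.1434], [0.2, 0.2, -0.06, 0.1434], [0.3, 0.3, -0.06, 0.1434], [0.38, 0.4, -0.06, 0.1434], [0.46, 0.476, -0.06, 0.1434]]]}}

```text
t: 8.55
tool_pos: [0.6699, 0.087, 0.1474]
eef_rot: [-179.8, 0.2, 34.8]
force: [0.5, 0.5, 0.3]
opening: 0.0003
grip_force: 0.0
```

```bash
python3 - <<'E'
from lp import *
rows([-.23],.15,.045)
E
```

```text
8.55 [0.6699 0.087  0.1474] fix [0.1422 0.0283] [-179.79    0.19   34.77] [0.5 0.5 0.3] 0.0003
-0.23 [0.0004, 0.0011, -0.0086, 0.1426]
```

Emit:
{"op": "arm_command", "data": {"targets": [[[0, 0, 0, 0.1427], [0, 0, 0, 0.1427], [0, 0, 0, 0.1427], [0, 0, 0, 0.1427], [0, 0, 0, 0.1427]]]}}

```text
t: 9.18
tool_pos: [0.6688, 0.0862, 0.1474]
eef_rot: [180.0, 0.3, -16.6]
force: [0.2, -0.2, -0.2]
opening: 0.0005
grip_force: 0.0
```

```bash
python3 - <<'E'
from lp import *
rows([-.23],.076,.045)
o=get_obs();m=cams.camera_model('wrist');T=np.array(m['tool_from_camera']);cams.grab_frame('wrist')
Rm=R.from_euler('xyz',o['eef_rot'],degrees=True).as_matrix()
for x in finder.silhouettes('wrist','latch_pin')[:2]:
    v,u=x['at'];d=Rm@T[:3,:3]@ray(m,u,v);p=Rm@T[:3,3]+o['tool_pos'];q=p+d*(.081-p[2])/d[2]
    c,s=np.cos(F[2]),np.sin(F[2]);e=q[:2]-F[:2];print(x['confidence'],x['at'],q,c*e[0]+s*e[1],-s*e[0]+c*e[1])
E
```

```text
9.18 [0.6688 0.0862 0.1474] fix [0.1411 0.0274] [179.98   0.3  -16.6 ] [ 0.2 -0.2 -0.2] 0.0005
-0.23 [0.0052, -0.0035, 0.238, -0.0001]
0.9 [263.8, 341.7] [0.6309667  0.05274486 0.081     ] 0.10528899150872478 -0.008183789964183705
```

Emit:
{"op": "arm_command", "data": {"targets": [[[0.005, -0.003, 0.1, 0], [0.005, -0.003, 0.238, 0], [0.005, -0.003, 0.238, 0]]]}}

```text
t: 9.65
tool_pos: [0.6679, 0.0864, 0.0735]
eef_rot: [179.9, 0.6, -16.2]
force: [-0.3, 0.4, -0.4]
opening: 0.0007
grip_force: 0.0
```

```bash
python3 - <<'E'
from lp import *
rows([-.23],.076,.018)
rows([-.23,-.1,.05,.2,.3])
E
```

```text
9.65 [0.6679 0.0864 0.0735] fix [0.1402 0.0276] [179.88   0.63 -16.19] [-0.3  0.4 -0.4] 0.0007
-0.23 [-0.0829, -0.004, -0.0075, 0.001]
9.65 [0.6679 0.0864 0.0735] fix [0.1402 0.0276] [179.88   0.63 -16.19] [-0.3  0.4 -0.4] 0.0007
-0.23 [-0.0896, -0.004, -0.0074, 0.001]
-0.1 [-0.1159, -0.0094, -0.0071, -0.0197]
0.05 [-0.1469, -0.0114, -0.0068, -0.0435]
0.2 [-0.1778, -0.0086, -0.0064, -0.0674]
0.3 [-0.198, -0.0043, -0.0062, -0.0833]
```

Emit:
{"op": "arm_command", "data": {"targets": [[[-0.083, -0.004, -0.007, 0], [-0.1, -0.007, -0.007, -0.01], [-0.12, -0.01, -0.007, -0.022], [-0.147, -0.011, -0.007, -0.0435]]]}}

```text
t: 10.15
tool_pos: [0.632, 0.102, 0.0832]
eef_rot: [-180.0, -0.2, -0.3]
force: [1.9, 0.8, -0.1]
opening: 0.0003
grip_force: 0.7
```

```bash
python3 - <<'E'
from lp import *
rows([.05,.2,.35,.5,.6])
E
```

```text
10.15 [0.632  0.102  0.0832] fix [0.1034 0.041 ] [-179.96   -0.19   -0.33] [ 1.9  0.8 -0.1] 0.0003
0.05 [-0.0182, 0.0001, 0.024, 0.0005]
0.2 [-0.0487, -0.0057, 0.0239, -0.0234]
0.35 [-0.0797, -0.0069, 0.0238, -0.0473]
0.5 [-0.1105, -0.0035, 0.0237, -0.0711]
0.6 [-0.1306, 0.0014, 0.0236, -0.087]
```

Emit:
{"op": "arm_command", "data": {"targets": [[[-0.02, 0, 0.012, -0.012], [-0.04, -0.004, 0.012, -0.023], [-0.065, -0.006, 0.012, -0.04], [-0.09, -0.006, 0.012, -0.06], [-0.11, -0.0035, 0.012, -0.0711]]]}}

```text
t: 10.78
tool_pos: [0.5989, 0.1031, 0.0796]
eef_rot: [179.9, -0.2, 25.2]
force: [0.0, -0.5, 0.2]
opening: 0.0007
grip_force: 0.5
```

```bash
python3 - <<'E'
from lp import *
rows([.5,.65,.8,.95,1.05])
im=cams.grab_frame('scene');cv2.imwrite('pics/s3.png',cv2.resize(im[140:320,200:400,::-1],(660,594),interpolation=cv2.INTER_CUBIC))
E
```

```text
10.78 [0.5989 0.1031 0.0796] fix [0.0703 0.0402] [ 1.7993e+02 -1.6000e-01  2.5210e+01] [ 0.  -0.5  0.2] 0.0007
0.5 [0.0002, -0.0005, 0.0119, -0.0002]
0.65 [-0.0303, -0.0062, 0.0118, -0.0241]
0.8 [-0.0613, -0.0073, 0.0117, -0.0479]
0.95 [-0.0921, -0.0037, 0.0116, -0.0718]
1.05 [-0.1122, 0.0012, 0.0116, -0.0877]
```

View pics/s3.png

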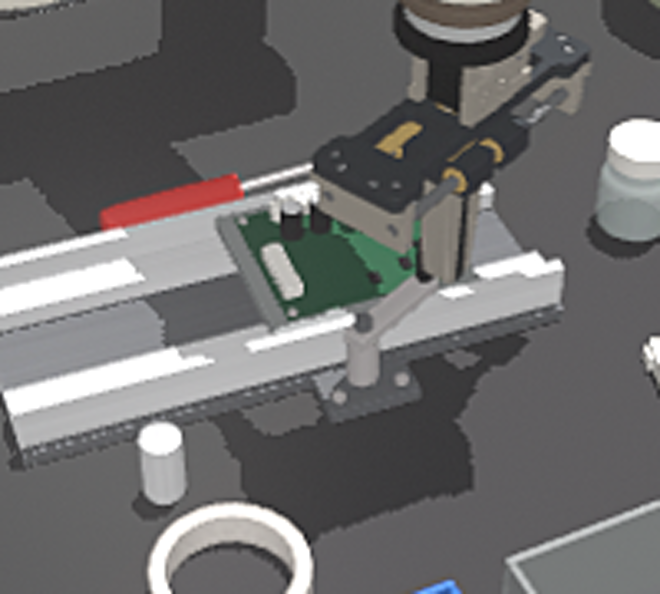

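Emit:
{"op": "arm_command", "data": {"targets": [[[-0.015, -0.003, 0, -0.012], [-0.03, -0.006, 0, -0.024], [-0.061, -0.007, 0, -0.048], [-0.092, -0.004, 0, -0.072], [-0.112, 0.001, 0, -0.088]]]}}

```text
t: 11.45
tool_pos: [0.5682, 0.0888, 0.0793]
eef_rot: [179.9, -0.1, 56.8]
force: [0.2, 1.0, 1.0]
opening: 0.0003
grip_force: 0.6
```

```bash
python3 - <<'E'
from lp import *
rows([1.05,1.2,1.3,1.4,1.5,1.6])
E
```

```text
11.45 [0.5682 0.0888 0.0793] fix [0.0405 0.0241] [ 1.7992e+02 -1.0000e-01  5.6850e+01] [0.2 1.  1. ] 0.0003
1.05 [-0.0006, 0.0018, 0.0109, 0.0002]
1.2 [-0.031, -0.004, 0.0108, -0.0237]
1.3 [-0.0517, -0.0052, 0.0108, -0.0396]
1.4 [-0.0724, -0.0044, 0.0107, -0.0555]
1.5 [-0.0929, -0.0016, 0.0107, -0.0715]
1.6 [-0.113, 0.0033, 0.0107, -0.0874]
```

Emit:
{"op": "arm_command", "data": {"targets": [[[-0.031, -0.004, 0, -0.0237], [-0.052, -0.005, 0, -0.04], [-0.072, -0.0045, 0, -0.0555], [-0.083, -0.003, 0, -0.064], [-0.093, -0.002, 0, -0.0715]]]}}

```text
t: 12.08
tool_pos: [0.5522, 0.0658, 0.079]
eef_rot: [179.9, -0.0, 82.5]
force: [-0.4, 0.9, -0.1]
opening: 0.0002
grip_force: 0.5
```

Emit:
{"op": "arm_command", "data": {"targets": [[[-0.005, 0.001, 0, -0.004], [-0.01, 0.002, 0, -0.008], [-0.015, 0.003, 0, -0.012]]]}}

```text
t: 12.45
tool_pos: [0.5521, 0.061, 0.078]
eef_rot: [180.0, -0.0, 86.8]
force: [-1.3, 1.2, 0.3]
opening: 0.0004
grip_force: 0.5
```

```bash
python3 - <<'E'
from lp import *
rows([1.55,1.6,1.65])
E
```

```text
12.45 [0.5521 0.061  0.078 ] fix [ 0.0261 -0.0046] [ 1.7999e+02 -1.0000e-02  8.6760e+01] [-1.3  1.2  0.3] 0.0004
1.55 [0.0061, -0.0024, 0.0065, 0.0037]
1.6 [-0.0039, -0.005, 0.0065, -0.0043]
1.65 [-0.014, -0.0072, 0.0065, -0.0122]
```

Now advance straight until the stop is felt.

Emit:
{"op": "arm_command", "data": {"targets": [[[-0.004, 0, 0, 0], [-0.008, 0, 0, 0]]]}}

```text
t: 12.7
tool_pos: [0.5519, 0.0592, 0.0778]
eef_rot: [180.0, -0.1, 86.6]
force: [0.1, 5.0, 1.3]
opening: 0.0002
grip_force: 2.8
```

Emit:
{"op": "arm_command", "data": {"targets": [[[-0.003, 0, 0, 0], [-0.006, 0, 0, 0]]]}}

```text
t: 12.95
tool_pos: [0.5519, 0.0588, 0.0778]
eef_rot: [180.0, -0.2, 86.6]
force: [0.9, 10.8, 1.7]
opening: 0.0003
grip_force: 5.5
```

Emit:
{"op": "arm_command", "data": {"targets": [[[0.03, 0, 0, 0], [0.03, 0, -0.15, 0], [0.03, 0, -0.35, 0], [-0.3, 0, -0.5, 0], [-0.6, 0, -0.5, 0]]]}}

```text
t: 13.58
tool_pos: [0.5465, -0.0541, 0.2204]
eef_rot: [179.7, 0.1, 86.8]
force: [0.3, -0.0, -0.7]
opening: 0.0007
grip_force: 0.0
```

Emit:
{"op": "arm_command", "data": {"targets": [[[-0.2, 0, 0, 0], [-0.4, 0, 0, 0], [-0.5, 0, 0, 0], [-0.5, 0, 0, 0]]]}}

```text
t: 14.08
tool_pos: [0.5362, -0.2046, 0.2173]
eef_rot: [-180.0, 0.0, 86.5]
force: [0.5, 1.5, 0.7]
opening: 0.0004
grip_force: 0.0
```

```bash
python3 - <<'E'
from lp import *
st()
a=cams.grab_frame('scene')[140:320,180:400,::-1];b=cams.grab_frame('top')[140:320,160:380,::-1]
cv2.imwrite('pics/f.png',cv2.resize(np.vstack([a,b]),(733,600)) if 0 else cv2.resize(np.hstack([a,b]),(800,327),interpolation=cv2.INTER_CUBIC))
E
```

```text
14.07 [ 0.5362 -0.2046  0.2173] fix [ 0.0258 -0.2707] [-1.7997e+02  4.0000e-02  8.6480e+01] [0.5 1.5 0.7] 0.0004
```

View pics/f.png

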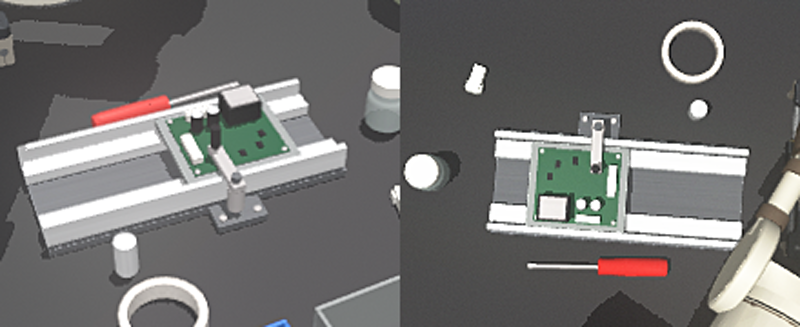

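The board is seated, the latch lies closed over it with the pin at about (596,168), the loose items are undisturbed, and the arm is clear.

```bash
python3 -c "
from rig import ticket
print(ticket.close_job())"
```

```text
the job is handed in; nothing more can be done
None
```

The carrier board is seated in its notches, the latch is pushed round over it to its stop, nothing else on the bench was moved, and I handed the job in at about 14 s with the arm clear.

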